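Make up the grinder weight on a sprung scale

ROBOT

A 7-joint arm with a two-finger parallel gripper is mounted at the origin on the work surface. World frame = base frame: x ahead of the robot, y to its left, z up, the work surface at z = 0. Lengths are in m, angles in rad, forces in N, time in s.
With the tool pointing down it reaches from about 0.35 to 0.9 m from the base axis. Payload 19.9 kg.
Tool frame: the origin (TCP) lies midway between the tips of the shut fingers; the grasp point (between the pads) lies 19 mm behind it; z points along the fingers, y is the line along which they close (so a half turn about z gives the same grasp; the last joint's range is limited). The gripper opens to 85 mm and grips with 20 to 120 N. Pads are 22 mm wide; open, the fingers measure 114 mm over their backs; the gripper's body (76 mm by 85 mm) begins 54 mm behind the grasp point. The pads swing forward as they close: fully open they stand 13 mm farther back than shut.
Start: joints at [-1.145, 0.417, -0.01, 1.614, 0.005, 1.111, -0.053], TCP at [0.281, 0.558, 0.231] pointing down, gripper open.
Joint ranges: [-2.81, 2.81], [-0.39, 2.02], [-1.27, 1.25], [0.06, 2.57], [-1.19, 4.33], [0.19, 2], [-2.82, 2.82]. Speed limits (rad/s): [1.89, 1.89, 2.39, 2.39, 3.01, 3.01, 3.01].

INTERFACE

Orientations are given as a unit quaternion [x, y, z, w].
In Python, from plant import arm gives the robot as it stands.
- The arm moves only by the shell command python3 -m crank 'ROWS' [FORCE]. ROWS is JSON, one flat list of numbers, 7 for each row, row after row: the turn, a rotation vector about the tool's x, y, z in degrees, then the shift along the tool's x, y, z in cm, then the opening, from 0 (shut) to 1 (fully open). A call has exactly 10 rows; each row shifts and turns the commanded pose from where the row before left it, along the tool's axes as they then stand; what a row does not reach is not made up. A row lasts 1/12 s, in which the tool goes at most 41.7 mm and 7.16 degrees, less where a joint would pass 70% of its speed; a pose out of reach is approached as far as the arm can. A call with a gripper value outside its range is refused whole. The fingers move at their own pace and stop on an object; FORCE is the grip in N (left out, the last holds). Time passes only in rows, so rows that do not move let the fingers close, or fill a call up. It gives the time, the measured TCP pose, the force, the opening and the grip force at its end, in the units of the state.
- arm.get_obs(): the state, without advancing time (a new reading comes with each control period).
- arm.capture(name): name is "scene" or "top" or "wrist"; returns a dict with "pixels" (480x640x3 uint8, red, green, blue), "vfov" (degrees; the focal length in pixels is half the picture's height over the tangent of half this angle, whatever the lens; pixels are square), "cx", "cy" (the principal point, pixels), "D" ([k1, k2, p1, p2, k3] as OpenCV has them; the pictures are not rectified), "rvec" (rotation vector, rad) and "tvec" (3), from world to camera coordinates, as OpenCV has them. Camera axes: x right, y down, z forward; pixel columns grow to the right and rows downward; lengths in m; the calibration is good to about 2 mm. A picture is of the moment at which its call begins. There is no depth.
- arm.hand_in(): hands the job in; it is judged then, once.
Trained networks look in the newest picture that a camera, given by its name, has taken for a name from the list of things; names that differ only in an ending like _2 or _b are one class to them, and where a whole thing is asked for, a point or a joint stands for the part that bears it (a point fixed in the world has none). Each returns a list of dicts, best first, with "p" (0 to 1); they miss things now and then, are a little off and sometimes report something else, mostly with a low value. They report only what shows in the picture. A call takes as long as a camera call.
- arm.search_frame(target, camera): "box" ([centre column, centre row, width, height] in pixels, round what is visible of it).
- arm.outline_of(target, camera): "region" (480x640 bool, what is visible of it) and "box" ([centre column, centre row, width, height] in pixels, round what is visible of it).
The state is a dict: "t": time; "joints": joint angles; "joint_velocities": joint speeds; "effort": joint torques, N m; "ee_pos": TCP position; "orientation": TCP orientation; "force": force on the tool from outside, world axes, zero at the start; "ft_torque": the same for the moment, N m; "gripper_width": finger opening in m; "grasp_force": force on a finger pad.
Only numpy, scipy, OpenCV 4.12 (cv2) and the standard library are available. Lean on these libraries where they do the work, as an engineer would, in place of code of your own. Each camera call takes 0.05 s, during which the arm holds its last target. There are 200 camera calls.

TASK

The set of weights on the sprung scale pan is too heavy for the section grinder. Move weights off the pan's open front edge into the blue catch tray until the dial needle comes to rest in the green sector, leaving the others standing on the pan; then press the green button fully down to record it. Do not press the red button and do not disturb the jar, the resin specimen or the steel bowl.

Things in the scene. Friction and masses are not known exactly. Their poses are not given: they have to be found in the camera images.
- needle (a joint): Dial reading: angle of the red needle in rad. 0 with the pan empty (pointing left as seen from the dial's far side), growing clockwise with load, 3.6 rad per kg. The green sector runs from 1.28 to 1.73, about the top of the dial. Settles within a second.
- dial_face (a point): Centre of the scale's white round dial, 104 mm across with its rim, its face tilted 0.6 rad away from the robot. It stands on a grey housing behind the pan, 115 mm beyond the pan's centre; nearest part 60 mm beyond that centre (+x), highest part 105 mm above the bench.
- pan_top (a point): Sprung aluminium scale pan, 80 (x) by 270 (y) by 4 mm; point at the centre of its upper face, z up. It sinks level: 75 mm above the bench when empty, 36 mm lower per kg. Its front edge (-x, robot side) is open; the other three have a lip 4 mm above the plate. The weights start in a row along y, about 46 mm apart, within 12 mm of its mid line.
- tray: Fixed blue catch tray with a black rubber floor below the pan's front edge, 120 (x) by 290 (y) mm; rim 30 mm high, wall on the robot side 55 mm, walls 4 mm thick, floor 7 mm above the bench. Origin: centre of its underside, 90 mm in front of the pan's centre, axes parallel to the pan's; it reaches 10 mm back under the pan's front edge.
- brass0: Large brass weight, a plain upright cylinder 34 mm in diameter and 26 mm tall, about 200 g (each differs by up to a fifth, unmarked). Origin: centre of its underside, z up. Starts standing on the pan, somewhere in the row along the pan's y.
- brass1: Large brass weight, a plain upright cylinder 34 mm in diameter and 26 mm tall, about 200 g (each differs by up to a fifth, unmarked). Origin: centre of its underside, z up. Starts standing on the pan, somewhere in the row along the pan's y.
- steel0: Small steel weight, a plain upright cylinder 24 mm in diameter and 26 mm tall, about 100 g (each differs by up to a fifth, unmarked). Origin: centre of its underside, z up. Starts standing on the pan, somewhere in the row along the pan's y.
- steel1: Small steel weight, a plain upright cylinder 24 mm in diameter and 26 mm tall, about 100 g (each differs by up to a fifth, unmarked). Origin: centre of its underside, z up. Starts standing on the pan, somewhere in the row along the pan's y.
- steel2: Small steel weight, a plain upright cylinder 24 mm in diameter and 26 mm tall, about 100 g (each differs by up to a fifth, unmarked). Origin: centre of its underside, z up. Starts standing on the pan, somewhere in the row along the pan's y.
- record (a joint): Travel of the green record button in m: 0 released, 0.006 fully down (5 N); springs back.
- record_top (a point): Centre of the top of the green record button (30 mm across, in its own black housing on the bench); pressed straight down.
- stop (a joint): Travel of the red stop button in m: 0 released, 0.006 fully down. Leave it alone.
- stop_top (a point): Centre of the top of the red stop button, same make as the green one, beside it (either may be the one nearer the scale).
- jar: Bystander: closed jar, 48 mm across, 70 mm tall, on the bench left of the pan. Origin at its underside.
- specimen: Bystander: amber resin specimen puck, 32 mm across, 18 mm tall, on the bench left of the dial. Origin at its underside.
- dish: Bystander: small open steel bowl, 60 mm across, 25 mm tall, on the bench right of the dial. Origin at its underside.

How it is judged:
By the outcome, as a careful person would: the job done as asked, in the order asked, and still so for the second after the job is handed in, with the robot touching nothing.
It also fails if it takes over 58 s, if anything falls off the work surface, if the arm or the gripper's body presses on something with over 40 N, if the wrist force passes 120 N, or if a joint passes its speed limit or range.

## Working session

There is one attempt and no reset: what is moved stays moved. The work goes in short steps, Python scripts to look and compute and a shell command to move; the robot and the scene stay as the last step left them, time stands still between calls to the robot, and variables do not carry over. Pictures are saved under pics/ and viewed, at most 10 in all, crops included, and the job is handed in when it is done.

```bash
ls; mkdir -p pics
cat > h.py <<'E'
import numpy as np,cv2
from plant import arm
def cam(n):
    c=arm.capture(n);f=240/np.tan(np.radians(c["vfov"])/2)
    K=np.array([[f,0,c["cx"]],[0,f,c["cy"]],[0,0,1.]]);return c,K
def ray(c,K,uv,z):
    R=cv2.Rodrigues(np.array(c["rvec"],float))[0];t=np.array(c["tvec"],float)
    p=cv2.undistortPoints(np.array([[uv]],float),K,np.array(c["D"],float))[0,0]
    d=R.T@np.array([p[0],p[1],1]);o=-R.T@t
    return o+d*(z-o[2])/d[2]
def proj(c,K,P):
    return cv2.projectPoints(np.array(P,float).reshape(-1,3),np.array(c["rvec"],float),np.array(c["tvec"],float),K,np.array(c["D"],float))[0][:,0]
def save(c,n):
    cv2.imwrite(f"pics/{n}.png",c["pixels"][:,:,::-1])
E
python3 - <<'E'
from h import *
for n in("top","scene"):
    c,K=cam(n);save(c,n+"0")
    R=cv2.Rodrigues(np.array(c["rvec"],float))[0];print(n,-R.T@np.array(c["tvec"]),R[2])
    for t,z in(("brass0",.065),("steel0",.065),("pan_top",.05),("tray",.03),("record_top",.03),("stop_top",.03),("jar",.07),("specimen",.018),("dish",.025),("dial_face",.08)):
        for d in arm.search_frame(t,n)[:5]:
            print(t,round(d["p"],2),np.round(d["box"]),np.round(ray(c,K,d["box"][:2],z),3))
o=arm.get_obs();print(o)
E
```

```text
pics
top [ 0.467239   -0.03252451  0.93730894] [ 0.15694644 -0.00174477 -0.98760558]
brass0 0.89 [217. 249.  21.  20.] [0.591 0.155 0.065]
brass0 0.75 [195. 255.  23.  20.] [0.58  0.196 0.065]
steel0 0.65 [242. 248.  12.  13.] [0.591 0.108 0.065]
steel0 0.55 [290. 232.  16.  10.] [0.62  0.02  0.065]
steel0 0.45 [232. 189.  53.  44.] [0.704 0.128 0.065]
steel0 0.42 [268. 240.  12.  15.] [0.606 0.06  0.065]
pan_top 0.7 [246. 244. 150.  68.] [0.601 0.104 0.05 ]
pan_top 0.52 [449. 310.  16.  16.] [ 0.469 -0.273  0.05 ]
tray 0.84 [256. 290. 166.  95.] [0.515 0.087 0.03 ]
tray 0.59 [268. 242.  13.  14.] [0.607 0.065 0.03 ]
record_top 0.59 [449. 309.  18.  17.] [ 0.47 -0.28  0.03]
stop_top 0.53 [498. 284.  18.  16.] [ 0.514 -0.377  0.03 ]
jar 0.67 [147. 275.  34.  27.] [0.544 0.284 0.07 ]
specimen 0.68 [180. 202.  20.  16.] [0.694 0.242 0.018]
dish 0.88 [306. 176.  31.  22.] [ 0.739 -0.012  0.025]
dish 0.73 [268. 242.  11.  14.] [0.608 0.064 0.025]
dial_face 0.8 [230. 188.  51.  44.] [0.704 0.129 0.08 ]
scene [1.62038646 0.14877608 0.88939981] [-0.77676537 -0.12005206 -0.61824191]
brass0 0.
[... 930 characters left out ...]
78, -0.01031593,  1.61359539,  0.00468652,
        1.11070314, -0.0529995 ]), 'joint_velocities': array([-1.24065347e-04, -4.28106134e-04, -2.76296748e-04, -1.13954522e-03,
       -1.83530009e-03, -9.42249421e-07,  1.17130603e-03]), 'effort': array([-1.44944530e-03, -8.64186430e+01,  6.77022412e-01, -4.35214090e+01,
        1.90220971e-02,  1.74061362e-03, -9.81918197e-05]), 'ee_pos': array([0.28125117, 0.55812062, 0.23124711]), 'orientation': array([ 2.31285049e-01,  9.72886028e-01, -5.34530725e-05, -1.17698462e-06]), 'force': array([ 0.17830536,  0.77774178, -0.47051639]), 'ft_torque': array([ 0.00072653, -0.00768344, -0.01703709]), 'grasp_force': 0.0, 'gripper_width': 0.08520959673002264}
```

View pictures.

Run:
```python
import cv2,numpy as np
a=cv2.imread("pics/top0.png")[150:340,120:530];b=cv2.imread("pics/scene0.png")[200:330,300:500]
cv2.imwrite("pics/a.png",cv2.resize(np.ascontiguousarray(a),(800,371),interpolation=2))
cv2.imwrite("pics/b.png",cv2.resize(b,(800,520),interpolation=2))
```

```text
(no output)
```

View pics/a.png

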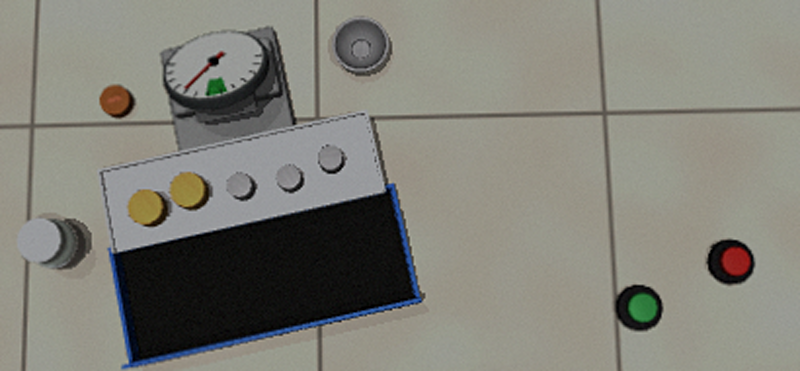

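View pics/b.png

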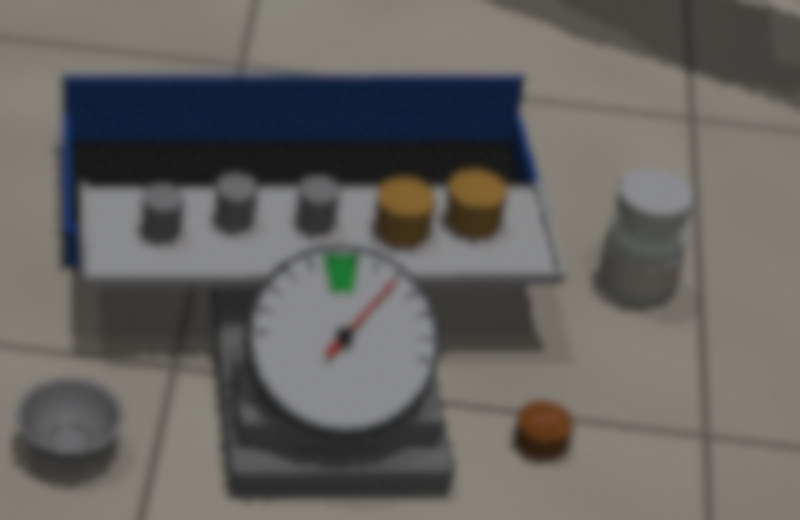

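```bash
cat >> h.py <<'E'
def needle(c,K,ctr,psi,dbg=False):
    # unwarp dial plane: u = +y_pan side (left seen from robot)
    xp=np.array([np.cos(psi),np.sin(psi),0]);yp=np.array([-np.sin(psi),np.cos(psi),0])
    up=-xp*np.cos(.6)+np.array([0,0,np.sin(.6)]) # dial top direction
    # seen from far side (looking -x): left of viewer = -y_pan
    S=np.linspace(-.055,.055,221)
    U,V=np.meshgrid(S,-S)
    P=ctr+U[...,None]*yp+V[...,None]*up
    m=proj(c,K,P).reshape(221,221,2).astype(np.float32)
    return cv2.remap(c["pixels"],m[...,0],m[...,1],cv2.INTER_CUBIC)
def wsearch(t,n): return arm.outline_of(t,n)
def togo(p,yaw=None):
    from scipy.spatial.transform import Rotation as Ro
    o=arm.get_obs();R=Ro.from_quat(o["orientation"]);M=R.as_matrix()
    d=M.T@(np.array(p)-o["ee_pos"])
    a=np.degrees(np.arctan2(M[1,1],M[0,1]))
    print("t",round(o["t"],2),"pos",o["ee_pos"].round(4),"shift cm",(d*100).round(2),"ytool deg",a.round(2),"tilt",M[:,2].round(3), "turn z", None if yaw is None else round(a-np.degrees(yaw),2),"F",o["force"].round(1),"w",o["gripper_width"].round(4))
E
python3 - <<'E'
from h import *
c,K=cam("top")
C=lambda u,v:(u/1.951+120,v/1.951+150)
# pan rim corners from view (lip top z~.054), front plate z~.05
for n,p,z in(("BL",C(101,171),.054),("BR",C(369,113),.054),("FR",C(386,192),.052),("FL",C(115,251),.052),("TFR",C(421,298),.055),("TFL",C(127,366),.055)):
    print(n,ray(c,K,p,z).round(4))
for t,z in(("brass0",.076),("steel0",.076),("record_top",.03),("stop_top",.03),("dial_face",.08)):
    for d in arm.outline_of(t,"top")[:4]:
        v,u=np.nonzero(d["region"]);print(t,round(d["p"],2),len(u),np.round(d["box"]),ray(c,K,(u.mean(),v.mean()),z).round(4))
E
```

```text
BL [0.6159 0.2448 0.054 ]
BR [ 0.6673 -0.0175  0.054 ]
FR [ 0.5892 -0.0324  0.052 ]
FL [0.5378 0.2298 0.052 ]
TFR [ 0.4867 -0.0633  0.055 ]
TFL [0.4288 0.2155 0.055 ]
brass0 0.78 310 [215. 249.  21.  17.] [0.5922 0.1542 0.076 ]
brass0 0.62 306 [196. 257.  20.  18.] [0.5769 0.1929 0.076 ]
steel0 0.69 141 [244. 249.   8.  10.] [0.5951 0.1051 0.076 ]
steel0 0.58 160 [269. 242.  12.  12.] [0.6019 0.0587 0.076 ]
record_top 0.63 196 [450. 307.  14.  16.] [ 0.4731 -0.2782  0.03  ]
stop_top 0.71 190 [498. 286.  18.  20.] [ 0.5152 -0.3748  0.03  ]
dial_face 0.62 182 [447. 308.  14.  18.] [ 0.4726 -0.2648  0.08  ]
dial_face 0.58 1943 [232. 189.  51.  45.] [0.7041 0.128  0.08  ]
```

```bash
cat > rd.py <<'E'
from h import *
psi=.2;pc=np.array([.6026,.1062]);X=np.array([np.cos(psi),np.sin(psi)]);Y=np.array([-X[1],X[0]])
def read(n,out=None,verbose=1):
    c,K=cam(n)
    ctr=np.r_[pc+.115*X,.0757]
    im=needle(c,K,ctr,psi).astype(int)
    if out: cv2.imwrite(f"pics/{out}.png",cv2.resize(im[:,:,::-1].clip(0,255).astype(np.uint8),(442,442)))
    r,g,b=im[...,0],im[...,1],im[...,2]
    v,u=np.nonzero((r>g+40)&(r>b+40));gv,gu=np.nonzero((g>r+30)&(g>b+30))
    blk=(im.max(-1)<60);yy,xx=np.mgrid[:221,:221];blk&=np.hypot(yy-110,xx-110)<30
    hv,hu=np.nonzero(blk);h=np.array([hu.mean(),hv.mean()]) if len(hu) else np.array([110,110])
    P=np.c_[u,v]-h;k=np.hypot(*P.T)>25;q=P[k].mean(0)
    ga=np.array([gu.mean(),gv.mean()])-h
    an=lambda p:np.arctan2(p[0],-p[1])   # from up, + toward +y_pan; clockwise from far side = toward viewer right = +y_pan
    print(n,"hub",h.round(1),"green",an(ga).round(3),"needle rad: abs",(np.pi/2+an(q)).round(3),"rel",(1.505+an(q)-an(ga)).round(3),len(u),len(gu))
    return c,K
def weights(c,K,n,zpan=.05):
    for t in("brass0","steel0"):
        for d in arm.outline_of(t,n)[:5]:
            v,u=np.nonzero(d["region"]);w=ray(c,K,(u.mean(),v.mean()),zpan+.013);l=w[:2]-pc
            print(t,round(d["p"],2),len(u),w.round(4),"pan xy",(l@X).round(4),(l@Y).round(4))
if __name__=="__main__":
    for n in("top","scene"):
        c,K=read(n,"d_"+n);weights(c,K,n)
    a=[cv2.imread(f"pics/d_{n}.png") for n in("top","scene")];cv2.imwrite("pics/d.png",cv2.resize(np.hstack(a),(800,400)))
    for p in(.2,.15,.105,.06,.02):pass
    from h import togo
    togo([.5769,.19,.2],psi)
E
python3 rd.py
```

```text
top hub [115.2 120.7] green -0.005 needle rad: abs 2.338 rel 2.277 732 1416
brass0 0.78 276 [0.5944 0.1565 0.063 ] pan xy 0.002 0.051
brass0 0.75 284 [0.5788 0.1969 0.063 ] pan xy -0.0053 0.0936
brass0 0.17 703 [0.5468 0.289  0.063 ] pan xy -0.0183 0.1902
steel0 0.64 134 [0.5973 0.1073 0.063 ] pan xy -0.005 0.0022
steel0 0.64 141 [0.6044 0.0604 0.063 ] pan xy -0.0073 -0.0452
steel0 0.63 128 [0.6209 0.0208 0.063 ] pan xy 0.0009 -0.0873
steel0 0.2 208 [ 0.4727 -0.2688  0.063 ] pan xy -0.2019 -0.3417
scene hub [120.2 111. ] green -0.017 needle rad: abs nan rel nan 101 1087
brass0 0.6 263 [0.5914 0.1557 0.063 ] pan xy -0.0011 0.0507
brass0 0.52 229 [0.5719 0.1967 0.063 ] pan xy -0.0121 0.0948
brass0 0.41 19 [0.7035 0.1303 0.063 ] pan xy 0.1037 0.0035
steel0 0.7 130 [0.5984 0.0626 0.063 ] pan xy -0.0128 -0.0419
steel0 0.65 71 [ 0.5768 -0.3502  0.063 ] pan xy -0.116 -0.4422
steel0 0.54 117 [0.5902 0.1091 0.063 ] pan xy -0.0116 0.0053
steel0 0.46 111 [0.6153 0.0222 0.063 ] pan xy -0.0043 -0.0849rd.py:12: RuntimeWarning: Mean of empty slice.
  P=np.c_[u,v]-h;k=np.hypot(*P.T)>25;q=P[k].mean(0)
  ret = um.true_divide(
Traceback (most recent call last):
  File "rd.py", line 28, in <module>
    togo([.5769,.19,.2],psi)
    ~~~~^^^^^^^^^^^^^^^^^^^^
  File "h.py", line 31, in togo
    print("t",round(o["t"],2),"pos",o["ee_pos"].round(4),"shift cm",(d*100).round(2),"ytool deg",a.round(2),"tilt",M[:,2].round(3), "turn z", None if yaw is None else round(a-np.degrees(yaw),2),"F",o["force"].round(1),"w",o["gripper_width"].round(4))
                                                                                                                                                                                                                              ^^^^^^^^^^^^^^^^^^^^^^^^
AttributeError: 'float' object has no attribute 'round'
```

View pics/d.png

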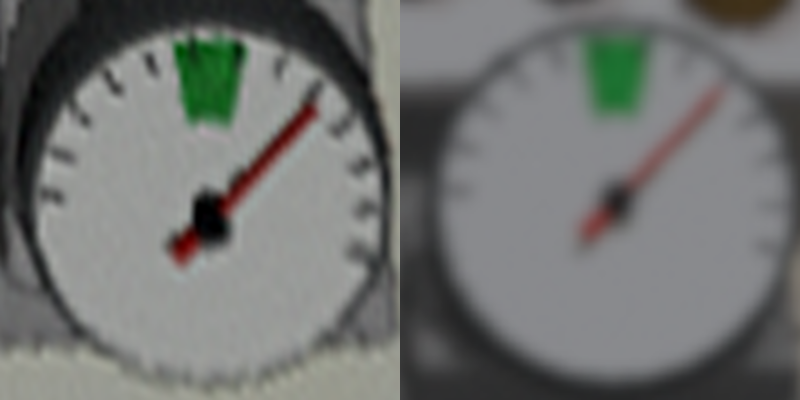

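```bash
sed -i 's/round(a-np.degrees(yaw),2)/np.round(a-np.degrees(yaw),2)/;s/o\["gripper_width"\].round(4)/round(float(o["gripper_width"]),4)/' h.py
python3 -m crank '[0,0,0,-3.6,-1.6,0.2,0.65, 0,0,0,-3.6,-1.6,0.2,0.65, 0,0,0,-3.6,-1.6,0.2,0.65, 0,0,0,-3.6,-1.6,0.2,0.65, 0,0,0,-3.6,-1.6,0.2,0.65, 0,0,0,-3.6,-1.6,0.2,0.65, 0,0,0,-3.6,-1.6,0.2,0.65, 0,0,0,-3.6,-1.6,0.2,0.65, 0,0,0,-3.6,-1.6,0.2,0.65, 0,0,0,-3.6,-1.6,0.2,0.65]' 40
python3 -m crank '[0,0,6.5,0,0,0,0.65, 0,0,6.5,0,0,0,0.65, 0,0,6.5,0,0,0,0.65, 0,0,6.5,0,0,0,0.65, 0,0,6.5,0,0,0,0.65, 0,0,6.5,0,0,0,0.65, 0,0,6.5,0,0,0,0.65, 0,0,6.2,0,0,0,0.65, 0,0,0,0,0,0,0.65, 0,0,0,0,0,0,0.65]'
python3 -c "
from h import *
togo([.576,.197,.12],.2)"
```

```text
t: 2.53
ee_pos: [0.5317, 0.2516, 0.2114]
orientation: [0.231, 0.973, 0.0, 0.0]
force: [1.0, 1.2, 0.6]
gripper_width: 0.0555
grasp_force: 0.0
t: 3.37
ee_pos: [0.5307, 0.2534, 0.2113]
orientation: [0.631, 0.776, -0.0, 0.0]
force: [-0.1, -0.1, -1.0]
gripper_width: 0.0555
grasp_force: 0.0
t 3.37 pos [0.5307 0.2534 0.2113] shift cm [-6.44  3.29  9.13] ytool deg 11.77 tilt [ 0. -0. -1.] turn z 0.31 F [-0.1 -0.1 -1. ] w 0.0555
```

```bash
python3 -m crank '[0,0,0.3,-1.6,0.8,1,0.65, 0,0,0,-1.6,0.8,1,0.65, 0,0,0,-1.6,0.8,1.5,0.65, 0,0,0,-1.6,0.9,1.5,0.65, 0,0,0,0,0,2,0.65, 0,0,0,0,0,2.1,0.65, 0,0,0,0,0,0,0.65, 0,0,0,0,0,0,0.65, 0,0,0,0,0,0,0.65, 0,0,0,0,0,0,0.65]'
python3 - <<'E'
from rd import *
togo([.576,.197,.054],.2)
c,K=cam("wrist");save(c,"w1");weights(c,K,"wrist",.052)
E
```

```text
t: 4.2
ee_pos: [0.5763, 0.1974, 0.1218]
orientation: [0.634, 0.773, 0.001, 0.0]
force: [-1.3, 0.1, 0.8]
gripper_width: 0.0554
grasp_force: 0.0
t 4.2 pos [0.5763 0.1974 0.1218] shift cm [-0.03 -0.05  6.78] ytool deg 11.33 tilt [ 0.002  0.001 -1.   ] turn z -0.13 F [-1.3  0.1  0.8] w 0.0554
brass0 0.95 3924 [0.5936 0.1574 0.065 ] pan xy 0.0013 0.052
brass0 0.82 4251 [0.5779 0.1974 0.065 ] pan xy -0.0061 0.0943
brass0 0.4 46243 [0.4987 0.1838 0.065 ] pan xy -0.0864 0.0967
steel0 0.91 315 [0.5996 0.0809 0.065 ] pan xy -0.0079 -0.0242
steel0 0.84 2145 [0.5963 0.1088 0.065 ] pan xy -0.0057 0.0038
```

View pics/w1.png

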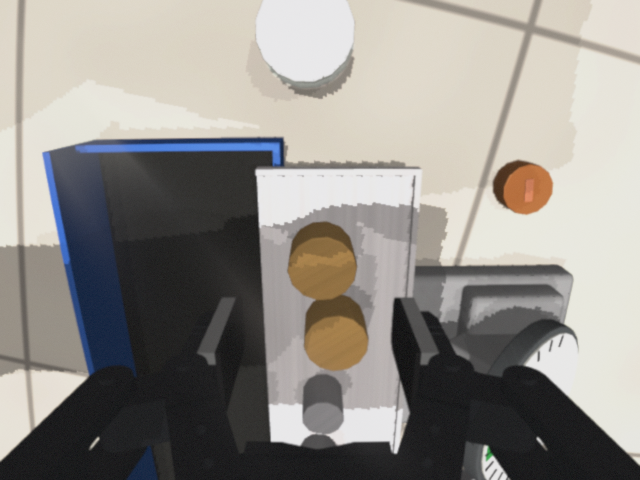

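```bash
python3 -m crank '[0,0,0,0,0.1,1,0.65, 0,0,0,0,0,1,0.65, 0,0,0,0,0,1,0.65, 0,0,0,0,0,1,0.65, 0,0,0,0,0,1,0.65, 0,0,0,0,0,0.8,0.65, 0,0,0,0,0,0.7,0.65, 0,0,0,0,0,0.2,0.65, 0,0,0,0,0,0,0.65, 0,0,0,0,0,0,0.65]'
python3 -m crank '[0,0,0,0,0,0,0.3, 0,0,0,0,0,0,0.3, 0,0,0,0,0,0,0.3, 0,0,0,0,0,0,0.3, 0,0,0,0,0,0,0.3, 0,0,0,0,0,0,0.3, 0,0,0,0,0,0,0.3, 0,0,0,0,0,0,0.3, 0,0,0,0,0,0,0.3, 0,0,0,0,0,0,0.3]' 40
```

```text
t: 5.18
ee_pos: [0.5768, 0.1971, 0.0535]
orientation: [0.634, 0.773, 0.0, 0.0]
force: [-0.3, 0.5, 0.3]
gripper_width: 0.0554
grasp_force: 0.0
t: 6.02
ee_pos: [0.5767, 0.1972, 0.0533]
orientation: [0.634, 0.773, -0.0, 0.0]
force: [0.7, 0.2, 0.0]
gripper_width: 0.0326
grasp_force: 40.5
```

```bash
python3 -m crank '[0,0,0,0,0,-0.5,0.3, 0,0,0,0,0,-0.8,0.3, 0,0,0,0,0,-1,0.3, 0,0,0,0,0,-1,0.3, 0,0,0,0,0,-1,0.3, 0,0,0,0,0,-0.7,0.3, 0,0,0,0,-2,0,0.3, 0,0,0,0,-2,0,0.3, 0,0,0,0,-2,0,0.3, 0,0,0,0,-2,0,0.3]'
python3 - <<'E'
from rd import *
t=pc-.095*X+.094*Y
togo([*t,.035],.2)
c,K=cam("scene");save(c,"s2");ctr=np.r_[pc+.115*X,.0757];im=needle(c,K,ctr,psi)
a=cv2.resize(im,(390,390),interpolation=2);b=cv2.resize(c["pixels"][190:330,330:470],(390,390))
cv2.imwrite("pics/s2v.png",np.hstack([a,b])[:,:,::-1])
E
```

```text
t: 6.85
ee_pos: [0.4973, 0.1814, 0.1038]
orientation: [0.634, 0.773, 0.0, 0.0]
force: [0.7, 0.2, -1.0]
gripper_width: 0.0326
grasp_force: 40.4
t 6.85 pos [0.4973 0.1814 0.1038] shift cm [-0.06 -0.68  6.88] ytool deg 11.25 tilt [ 0.  0. -1.] turn z -0.21 F [ 0.7  0.2 -1. ] w 0.0326
```

View pics/s2v.png

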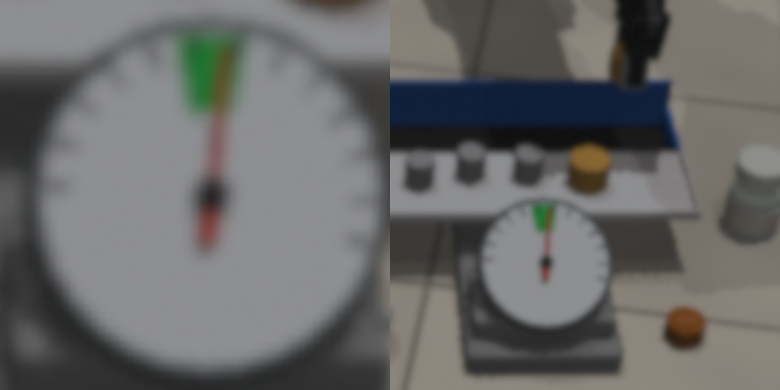

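```bash
python3 -m crank '[0,0,0,0,-0.6,1.2,0.3, 0,0,0,0,0,1.2,0.3, 0,0,0,0,0,1.2,0.3, 0,0,0,0,0,1.2,0.3, 0,0,0,0,0,1.2,0.3, 0,0,0,0,0,1.1,0.3, 0,0,0,0,0,1,0.3, 0,0,0,0,0,0.6,0.3, 0,0,0,0,0,0.3,0.3, 0,0,0,0,0,0,0.3]'
python3 -m crank '[0,0,0,0,0,0,0.6, 0,0,0,0,0,0,0.6, 0,0,0,0,0,0,0.6, 0,0,0,0,0,0,0.6, 0,0,0,0,0,0,0.6, 0,0,0,0,0,-1.0,0.6, 0,0,0,0,0,-1.5,0.6, 0,0,0,0,0,-2,0.6, 0,0,0,0,0,-2,0.6, 0,0,0,0,0,-2,0.6]'
python3 - <<'E'
from rd import *
togo([.4731,-.279,.10],.2)
c,K=cam("scene");ctr=np.r_[pc+.115*X,.0757];im=needle(c,K,ctr,psi)
a=cv2.resize(im,(390,390),interpolation=2);b=cv2.resize(c["pixels"][190:330,330:470],(390,390))
cv2.imwrite("pics/s3v.png",np.hstack([a,b])[:,:,::-1])
for n,z in(("top",.025),("scene",.025)):
  c,K=cam(n)
  for t in("record_top","stop_top"):
    for d in arm.outline_of(t,n)[:2]:
        v,u=np.nonzero(d["region"]);px=c["pixels"][v,u].mean(0);print(n,t,round(d["p"],2),len(u),px.round(),[ray(c,K,(u.mean(),v.mean()),z).round(4) for z in(.025,.035)])
E
```

```text
t: 7.73
ee_pos: [0.4921, 0.1802, 0.0127]
orientation: [0.634, 0.773, -0.0, -0.0]
force: [-0.3, -0.3, -2.2]
gripper_width: 0.0324
grasp_force: 40.4
t: 8.57
ee_pos: [0.4923, 0.1802, 0.1]
orientation: [0.634, 0.773, 0.0, 0.0]
force: [-0.2, 0.0, -0.3]
gripper_width: 0.0514
grasp_force: 0.0
t 8.57 pos [0.4923 0.1802 0.1   ] shift cm [-44.67 -10.83  -0.  ] ytool deg 11.24 tilt [ 0. -0. -1.] turn z -0.21 F [-0.2  0.  -0.3] w 0.0514
top record_top 0.58 154 [131. 130. 132.] [array([0.6293, 0.0232, 0.025 ]), array([0.6275, 0.0226, 0.035 ])]
top record_top 0.57 207 [ 47. 123.  62.] [array([ 0.473, -0.28 ,  0.025]), array([ 0.473 , -0.2773,  0.035 ])]
top stop_top 0.76 199 [143.  31.  28.] [array([ 0.5158, -0.3762,  0.025 ]), array([ 0.5153, -0.3724,  0.035 ])]
top stop_top 0.15 129 [139. 138. 140.] [array([0.6104, 0.0653, 0.025 ]), array([0.6088, 0.0643, 0.035 ])]
scene record_top 0.59 42 [33. 92. 47.] [array([ 0.4861, -0.2755,  0.025 ]), array([ 0.4992, -0.2706,  0.035 ])]
scene stop_top 0.61 97 [100.  34.  32.] [array([ 0.5289, -0.3721,  0.025 ]), array([ 0.5415, -0.3661,  0.035 ])]
```

View pics/s3v.png

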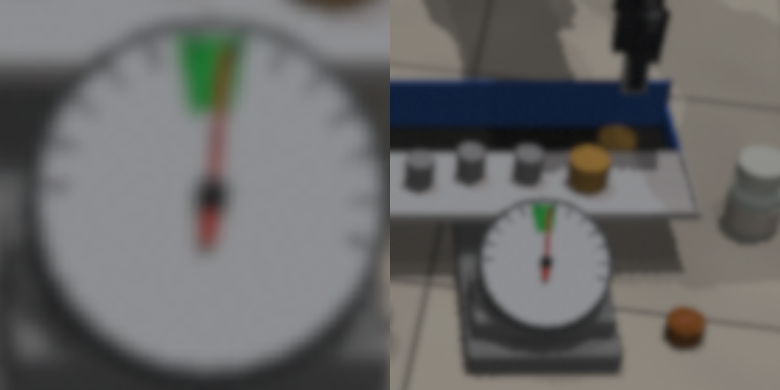

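```bash
python3 -m crank '[0,0,0,0,0,-2,0.6, 0,0,0,-3.6,-0.8,-1,0, 0,0,0,-3.6,-0.9,0,0, 0,0,0,-3.6,-0.9,0,0, 0,0,0,-3.6,-0.9,0,0, 0,0,0,-3.6,-0.9,0,0, 0,0,0,-3.6,-0.9,0,0, 0,0,0,-3.6,-0.9,0,0, 0,0,0,-3.6,-0.9,0,0, 0,0,0,-3.6,-0.9,0,0]' 40
python3 -m crank '[0,0,0,-3.6,-0.9,1,0, 0,0,0,-3.6,-0.9,1,0, 0,0,0,-3.2,-0.8,2,0, 0,0,0,-1.9,-0.3,2,0, 0,0,0,0,0,0,0, 0,0,0,0,0,0,0, 0,0,0,0,0,0,0, 0,0,0,0,0,0,0, 0,0,0,0,0,0,0, 0,0,0,0,0,0,0]'
python3 - <<'E'
from rd import *
togo([.4731,-.279,.04],.2)
c,K=cam("wrist");save(c,"w2")
for t in("record_top","stop_top"):
    for d in arm.outline_of(t,"wrist")[:2]:
        v,u=np.nonzero(d["region"]);px=c["pixels"][v,u].mean(0);print(t,round(d["p"],2),len(u),px.round(),np.round(d["box"]),[ray(c,K,(u.mean(),v.mean()),z).round(4) for z in(.015,.025,.035)])
E
```

```text
t: 9.75
ee_pos: [0.4763, -0.1547, 0.1278]
orientation: [0.634, 0.773, -0.0, -0.0]
force: [1.2, 0.1, 0.3]
gripper_width: 0.0002
grasp_force: 0.0
t: 10.58
ee_pos: [0.4732, -0.2786, 0.0689]
orientation: [0.634, 0.773, 0.0, 0.0]
force: [0.3, 1.3, 0.6]
gripper_width: -0.0
grasp_force: 0.0
t 10.58 pos [ 0.4732 -0.2786  0.0689] shift cm [-0.04 -0.02  2.89] ytool deg 11.33 tilt [ 0.001 -0.    -1.   ] turn z -0.13 F [0.3 1.3 0.6] w -0.0
record_top 0.81 2761 [46. 96. 56.] [319. 266.  61.  56.] [array([ 0.4737, -0.2799,  0.015 ]), array([ 0.4728, -0.2757,  0.025 ]), array([ 0.4719, -0.2715,  0.035 ])]
```

View pics/w2.png

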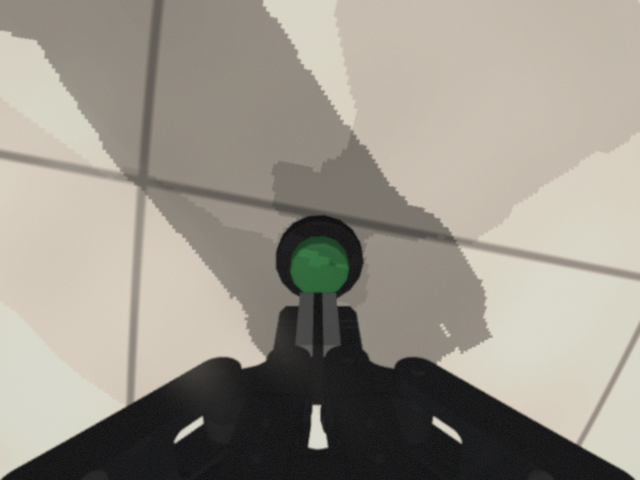

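```bash
python3 -m crank '[0,0,0,0,0,1,0, 0,0,0,0,0,1,0, 0,0,0,0,0,0.5,0, 0,0,0,0,0,0.2,0, 0,0,0,0,0,0.2,0, 0,0,0,0,0,0.2,0, 0,0,0,0,0,0.1,0, 0,0,0,0,0,0.1,0, 0,0,0,0,0,0,0, 0,0,0,0,0,0,0]'
```

```text
t: 11.57
ee_pos: [0.4727, -0.2794, 0.0355]
orientation: [0.634, 0.773, 0.0, 0.0]
force: [-0.0, 0.4, 0.5]
gripper_width: 0.0
grasp_force: 0.0
```

```bash
python3 -m crank '[0,0,0,0,0,0.1,0, 0,0,0,0,0,0.1,0, 0,0,0,0,0,0.1,0, 0,0,0,0,0,0.1,0, 0,0,0,0,0,0.1,0, 0,0,0,0,0,0.1,0, 0,0,0,0,0,0,0, 0,0,0,0,0,0,0, 0,0,0,0,0,0,0, 0,0,0,0,0,0,0]'
```

```text
t: 12.4
ee_pos: [0.4727, -0.2793, 0.0294]
orientation: [0.634, 0.773, -0.0, 0.0]
force: [0.5, -0.2, 0.5]
gripper_width: 0.0003
grasp_force: 0.0
```

```bash
python3 -m crank '[0,0,0,0,0,0.1,0, 0,0,0,0,0,0.1,0, 0,0,0,0,0,0.1,0, 0,0,0,0,0,0.1,0, 0,0,0,0,0,0.1,0, 0,0,0,0,0,0,0, 0,0,0,0,0,0,0, 0,0,0,0,0,0,0, 0,0,0,0,0,0,0, 0,0,0,0,0,0,0]'
```

```text
t: 13.23
ee_pos: [0.4727, -0.2793, 0.0244]
orientation: [0.634, 0.773, -0.0, 0.0]
force: [-0.8, 0.3, -0.5]
gripper_width: -0.0002
grasp_force: 0.0
```

```bash
python3 -m crank '[0,0,0,0,0,0.1,0, 0,0,0,0,0,0.1,0, 0,0,0,0,0,0.1,0, 0,0,0,0,0,0.1,0, 0,0,0,0,0,0.1,0, 0,0,0,0,0,0,0, 0,0,0,0,0,0,0, 0,0,0,0,0,0,0, 0,0,0,0,0,0,0, 0,0,0,0,0,0,0]'
```

```text
t: 14.07
ee_pos: [0.4727, -0.2793, 0.0194]
orientation: [0.634, 0.773, -0.0, 0.0]
force: [0.5, 0.1, 2.7]
gripper_width: 0.0003
grasp_force: 1.4
```

```bash
python3 -m crank '[0,0,0,0,0,0.1,0, 0,0,0,0,0,0.1,0, 0,0,0,0,0,0.1,0, 0,0,0,0,0,0,0, 0,0,0,0,0,0,0, 0,0,0,0,0,0,0, 0,0,0,0,0,0,0, 0,0,0,0,0,0,0, 0,0,0,0,0,0,0, 0,0,0,0,0,0,0]'
```

```text
t: 14.9
ee_pos: [0.4727, -0.2794, 0.0164]
orientation: [0.634, 0.773, -0.0, 0.0]
force: [-0.9, 1.6, 5.1]
gripper_width: 0.0002
grasp_force: 2.3
```

Continue until the hard stop shows as a force well above 5 N.

```bash
python3 -m crank '[0,0,0,0,0,0.05,0, 0,0,0,0,0,0.05,0, 0,0,0,0,0,0.05,0, 0,0,0,0,0,0.05,0, 0,0,0,0,0,0,0, 0,0,0,0,0,0,0, 0,0,0,0,0,0,0, 0,0,0,0,0,0,0, 0,0,0,0,0,0,0, 0,0,0,0,0,0,0]'
```

```text
t: 15.73
ee_pos: [0.4728, -0.2794, 0.0156]
orientation: [0.634, 0.773, 0.0, 0.0]
force: [-8.8, 6.4, 34.8]
gripper_width: -0.0003
grasp_force: 17.4
```

```bash
python3 -m crank '[0,0,0,0,0,-0.3,0, 0,0,0,0,0,-1,0, 0,0,0,0,0,-2,0, 0,0,0,0,0,-3,0, 0,0,0,0,0,-3,0, 0,0,0,0,0,-2,0, 0,0,0,0,0,0,0, 0,0,0,0,0,0,0, 0,0,0,0,0,0,0, 0,0,0,0,0,0,0]'
python3 - <<'E'
from rd import *
c,K=cam("scene");ctr=np.r_[pc+.115*X,.0757];im=needle(c,K,ctr,psi)
a=cv2.resize(im,(390,390),interpolation=2);b=cv2.resize(c["pixels"][190:330,330:470],(390,390))
cv2.imwrite("pics/s4v.png",np.hstack([a,b])[:,:,::-1])
E
```

```text
t: 16.57
ee_pos: [0.4721, -0.2791, 0.1264]
orientation: [0.634, 0.773, -0.0, -0.001]
force: [0.2, -0.2, 0.3]
gripper_width: -0.0001
grasp_force: 0.0
```

View pics/s4v.png

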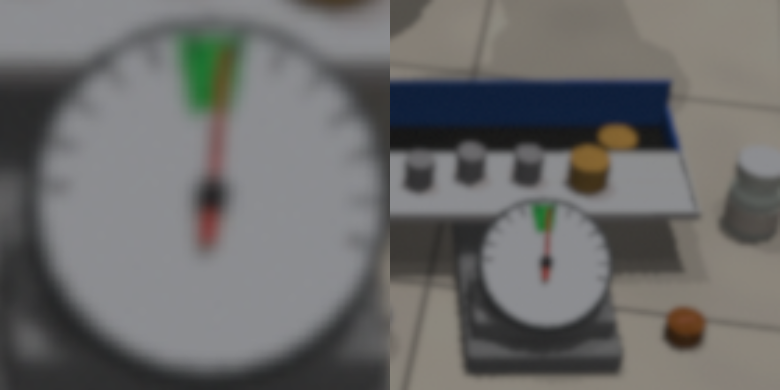

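The needle (tip near 228,45 in the left panel) rests inside the green sector. The brass weight is in the tray at (618,137) in the right panel, and the other four still stand on the pan.

```bash
python3 -c "
from plant import arm
print(arm.hand_in())"
```

```text
the job is handed in; nothing more can be done
None
```

I moved one brass weight into the blue tray, and the needle came to rest in the green sector at about 1.6 rad. I then pressed the green button down to its stop, backed the arm clear and handed the job in at about 17 s. The other four weights still stand on the pan, and the arm never went near the red button, jar, specimen or bowl.

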